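# Start a hearing-aid measurement in the test box

### The arm

A 7-joint arm with a two-finger parallel gripper is mounted at the origin on a cart in front of the work surface, level with it; the furniture and walls round the work are solid. World frame = base frame: x ahead of the robot, y to its left, z up, the work surface at z = 0. Lengths are in mm, angles in degrees, forces in N, time in s.
With the tool pointing down it reaches from about 425 to 1025 mm from the base axis. Payload 9.4 kg.
Tool frame: the origin (TCP) lies midway between the tips of the shut fingers; the grasp point (between the pads) lies 19 mm behind it; z points along the fingers, y is the line along which they close (so a half turn about z gives the same grasp; the last joint's range is limited). The gripper opens to 93 mm and grips with 3 to 60 N. Pads are 15 mm wide; open, the fingers measure 128 mm over their backs; the gripper's body (75 mm by 188 mm) begins 65 mm behind the grasp point.
Start: joints at [71.064, 34.337, -0.143, 91.639, 0.103, 54.024, -4.572], TCP at [182.026, -701.777, 218.618] pointing down, gripper open.
Joint ranges: [-147.43, 147.43], [-19.82, 112.94], [-74.19, 73.91], [6.32, 146.72], [-59.91, 239.91], [6.04, 106.73], [-150.56, 150.56]. Speed limits (degrees/s): [127.2, 127.2, 172.46, 172.46, 180, 180, 180].

### API

Orientations are given as [roll, pitch, yaw] about the fixed x, y, z axes, in that order (R = Rz(yaw) Ry(pitch) Rx(roll)).
In Python, from plant import ctrl, claw, kinematics, monitor, eyes, order gives the robot as it stands. Calls block until the motion is done:
- ctrl.reach(position, orientation): joint-space move of the TCP to a pose.
- ctrl.line_to(position, rotation=None, max_speed=150, until_force=None): straight line of the TCP; rotation=None keeps the orientation; max_speed is the mean speed in mm/s. With until_force (N) it stops when the force on the tool has changed by that much, and returns True; else False.
- ctrl.set_joints(angles): joint-space move.
- claw.move_gripper(opening): opening from 0.0 (shut) to 1.0 (fully open); the grip force is fixed at half the most; returns when the fingers have stopped.
- ctrl.pause(seconds).
- kinematics.ik(position, orientation): joint angles nearest the present ones, or None.
- monitor.sense(): the state.
- eyes.camera(name): name is "side" or "top" or "wrist"; returns a dict with "frame" (384x512x3 uint8, red, green, blue), "K" (3x3 intrinsics, pixels), "dist" ([k1, k2, p1, p2, k3] as OpenCV has them; the pictures are not rectified), "rvec" (rotation vector, rad) and "tvec" (3), from world to camera coordinates, as OpenCV has them. Camera axes: x right, y down, z forward; pixel columns grow to the right and rows downward; lengths in mm; the calibration is good to about 2 mm. A picture is of the moment at which its call begins. There is no depth.
A pose or a line that the arm cannot do raises ctrl.IKError and nothing moves.
- order.job_done(): hands the job in; it is judged then, once.
The state is a dict: "time": time; "qpos": joint angles; "qvel": joint speeds; "tau": joint torques, N m; "eef_pos": TCP position; "eef_rot": TCP orientation; "force": force on the tool from outside, world axes, zero at the start; "torque": the same for the moment, N m; "gripper_width": opening from 0.0 (shut) to 1.0 (fully open); "grip_force": force on a finger pad.
Only numpy, scipy, OpenCV 4.12 (cv2) and the standard library are available. Lean on these libraries where they do the work, as an engineer would, in place of code of your own. Each camera call takes 0.05 s, during which the arm holds its last target. There are 200 camera calls.

### The job

A hearing aid is ready in the hearing-instrument test box on the desk. Gently and with the fingertips only, push its carriage along the rods by the upright tab as far as the stop beside the loudspeaker without touching the hearing aid itself, swing the lid shut and press its front edge down until the catch holds it, then press the round start button on the deck and let go. Grasp and lift nothing, and leave the jar, otoscope and ear bulb that stand around as they are.

Things in the scene. Friction and masses are not known exactly. Their poses are not given: they have to be found in the camera images.
- test_box: Cream test box, 210 x 330 mm, fixed on four short legs. Origin: centre of its underside, on the desk; x from its front to its rear (hinge) side, y to its left, z up; turned up to 0.25 rad. Foam-lined well: x -70 to 75, y -65 to 150 mm, floor 47, rim 107 mm above the desk; loudspeaker grille on its left (+y) end wall. The flat control deck is right of y = -85 mm, its top 107 mm high.
- carriage (a joint): Aluminium carriage (54 x 60 mm) on two rods along the box's y, in m: 0 at the loading end (right), 0.075 against the steel stop beside the loudspeaker (left). Starts at 0 to 0.025; friction 1.2 N, stays where it is left; push it with less than 20 N. At 0 its middle is at box (-30, 13) mm and the free gap between its tab and the right end wall of the well is 48 mm.
- tab_back (a point): Centre of the back (right, -y) face of the carriage's upright tab, the face to push to the box's +y. Tab 32 mm wide (box x), 4 mm thick, standing from 67 to 96 mm above the desk; this point is 84 mm above the desk and travels with the carriage.
- lid (a joint): Lid angle in rad: 0 shut and held by the catch, 1.57 upright; starts at 1.35 to 1.5. A spring balances it: let go half way it swings open again; near shut it takes about 3 N at the front edge. Pressing the front edge with about 10 N takes it to its stop at -0.012, past a sprung catch that snaps over a steel staple; let go, it then stays at about 0.
- lid_hinge (a point): Point on the lid's hinge line at mid width: box (92, 36) mm, 112 mm above the desk; the line runs along the box's y. The lid plate is 242 mm wide and reaches 185 mm from this line (a 40 mm wide finger lip at its middle 191 mm). Its outer face lies 10 mm and its inner face 3 mm (foam and staple more) off the plane through the hinge line.
- lid_outer (a point): Point on the lid's outer (upper) face at mid width, 160 mm from the hinge line: push the lid over from behind by this face, not gripped, then press down here. Shut, it is 122 mm above the desk; open, the face looks to the rear (box +x). Local z is the outward normal of the face, local x points from front edge to hinge.
- start_button (a joint): Travel of the start button in m: 0 up, 0.004 fully down; sprung, 1 to 5 N. It counts as pressed from 0.0025.
- button_top (a point): Centre of the top of the round grey start button (27 mm across, the only round one) on the deck at box (-58, -126) mm; its top is 114 mm above the desk.
- tip_jar: Small white-lidded jar of ear tips, 49 mm across, 57 mm high, loose, to the left of the box; origin under its centre.
- otoscope: Otoscope lying on its side, 138 x 67 x 28 mm, loose, to the left of the box; origin under its centre.
- ear_bulb: Small ear bulb with cap, 27 mm across, 36 mm high, loose, to the right of the box; origin under its centre.
- hearing_aid: Middle of the grey hearing aid (about 30 mm long, 9 mm thick) lying on the steel coupler of the carriage, 40 mm to the left (+y) of the tab's back face, 89 mm above the desk. Not to be touched.

How it is judged (in metres and radians):
On the way, in this order (a step that is already met when the one before it is completed fails the run):
1. the carriage is pushed against its stop (value of joint carriage above 0.071 m), for 0.2 s.
2. the lid is shut over it (value of joint carriage above 0.071 m and value of joint lid below 0.02 rad), for 0.2 s.
3. the start button is pressed with the lid shut (all of step 2 and value of joint start_button above 0.0025 m), for 0.1 s.
At the end, for the whole second after the job is handed in: The carriage is within 4 mm of its stop, the lid is held shut by the catch (below 0.02 rad) and at rest, and the start button has been pressed with the lid shut and is up again (all of step 2 and velocity of joint lid between -0.05 and 0.05 rad/s and value of joint start_button below 0.001 m); the robot touches nothing.
It fails at once if the hearing aid is touched (over 1 N) (contact force between the fingers and hearing_aid above 1 N).
It fails at once if the start button is pressed while the lid is open (value of joint start_button above 0.0025 m and value of joint lid above 0.05 rad).
It fails at once if the carriage is gripped or jammed against its stop (over 30 N) (contact force between the fingers and carriage above 30 N).
It fails at once if the lid is gripped, a finger pressing on its inner face (over 5 N) (contact force between the fingers and lid_c1 above 5 N).
It fails at once if the jar, the otoscope or the ear bulb is shifted or lifted by more than 20 mm (distance of any of tip_jar, otoscope, ear_bulb from where it was at the start of the episode above 0.02 m).
It also fails if it takes over 61 s, if anything falls off the work surface, if the arm or the gripper's body presses on something with over 40 N, if the wrist force passes 120 N, or if a joint passes its speed limit or range.

## Working session

There is one attempt and no reset: what is moved stays moved. The work goes in short steps, each a Python script; the robot and the scene stay as the last script left them, time stands still between calls to the robot, and variables do not carry over. Pictures are saved under pics/ and viewed, at most 10 in all, crops included, and the job is handed in when it is done.

```bash
mkdir -p pics; ls; python3 - <<'E'
from plant import *
import cv2
from plant import eyes,monitor
for n in ("top","side"):
    c=eyes.camera(n); cv2.imwrite(f"pics/{n}0.png",cv2.resize(c["frame"][:,:,::-1],(800,600),interpolation=cv2.INTER_CUBIC))
    print(n,c["K"],c["dist"],c["rvec"],c["tvec"])
s=monitor.sense();print(s["time"],s["eef_rot"],s["force"])
E
```

```text
pics
top [[351.54030462   0.         259.4573543 ]
 [  0.         351.54030462 198.66773693]
 [  0.           0.           1.        ]] [-0.02154204  0.          0.          0.          0.        ] [ 2.20072281 -2.20598013  0.09421375] [  39.02140994  553.02867644 1028.59533496]
side [[462.84606772   0.         254.95883833]
 [  0.         462.84606772 183.61162915]
 [  0.           0.           1.        ]] [-0.07301359  0.          0.          0.          0.        ] [ 2.21212206 -0.40263281  0.19571805] [-492.57413285  219.15959194  939.98538178]
0.1 [-1.79922521e+02  7.25059478e-03  1.45479511e+01] [-0.51916606 -0.05255147  0.4578146 ]
```

View pics/top0.png

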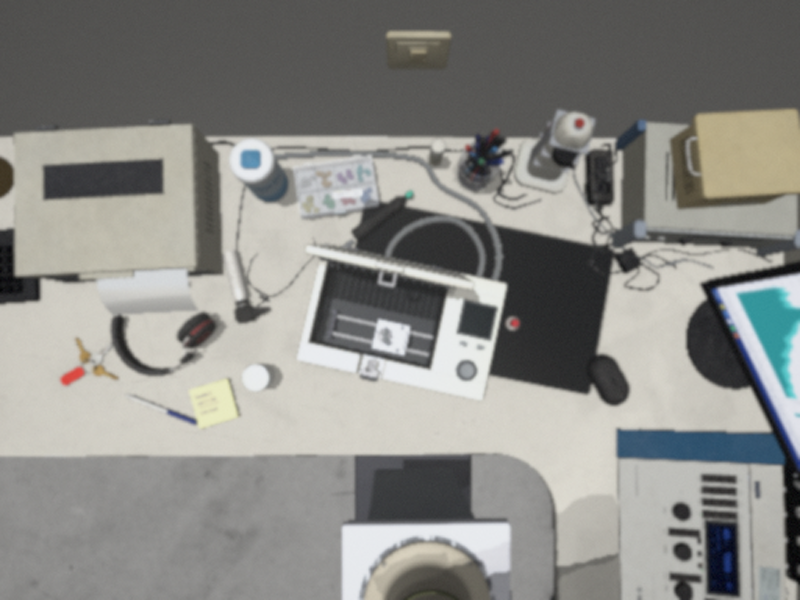

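View pics/side0.png

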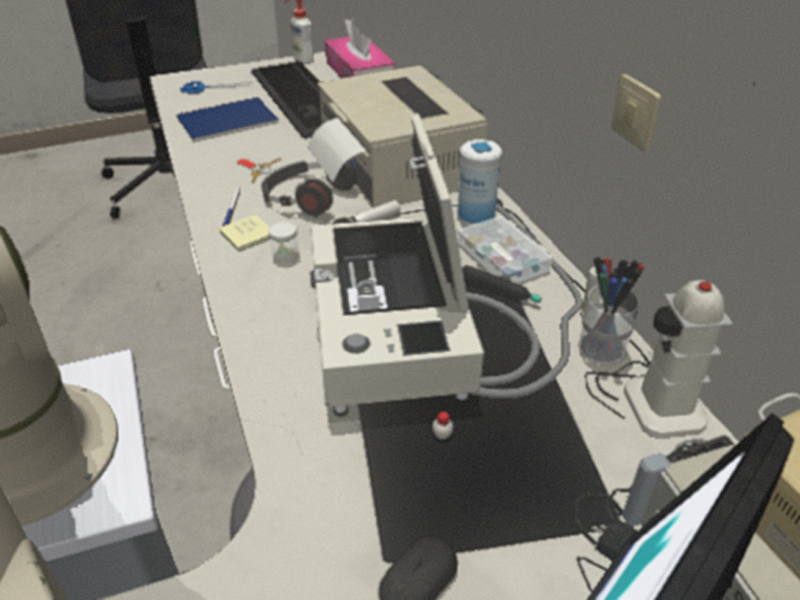

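The top view shows the box with its front corners at (298,361) and (482,398), the rear-right corner at (507,283) and the button at (466,370). In the side view the button is at (356,343), the deck corners are at (323,373) and (481,356), and the lid is nearly upright. I'll fit the pose, then check it on enlarged crops.

```bash
cat > h.py <<'E'
import numpy as np, cv2, json, os
from scipy.optimize import least_squares
from plant import ctrl, claw, kinematics, monitor, eyes, order
def proj(c,P): return cv2.projectPoints(np.float64(P).reshape(-1,1,3),c["rvec"],c["tvec"],c["K"],c["dist"])[0][:,0]
def Rz(a): return np.array([[np.cos(a),-np.sin(a),0],[np.sin(a),np.cos(a),0],[0,0,1]])
def b2w(p,P): return np.atleast_2d(np.float64(P))@Rz(p[2]).T+[p[0],p[1],0]
def lidpt(th,r,off,y=36):  # point on lid: r from hinge, off along outward normal
    return [92-r*np.cos(th)+off*np.sin(th), y, 112+r*np.sin(th)+off*np.cos(th)]
def crop(c,name,u0,v0,w,h,s):
    cv2.imwrite(f"pics/{name}.png",cv2.resize(c["frame"][v0:v0+h,u0:u0+w,::-1],(w*s,h*s),interpolation=cv2.INTER_CUBIC))
E
python3 - <<'E'
from h import *
T,S=eyes.camera("top"),eyes.camera("side")
f=lambda a:(np.array(a,float)+.5)*.64-.5
B=[[-58,-126,114],[-105,-165,107],[105,-165,107]]
tb=f([[466,370],[482,398],[507,283],[298,361]]); sb=f([[356,343],[323,373],[481,356]])
r=lambda p:np.r_[(proj(T,b2w(p,B+[[-105,165,107]]))-tb).ravel(),(proj(S,b2w(p,B))-sb).ravel()]
o=least_squares(r,[600,0,-.2]);print(o.x,np.round(o.fun,1));json.dump(list(o.x),open("pose.json","w"))
p=o.x
for q in (0,12,25): print(q,"tabtop corners, T then S",[np.round(proj(c,b2w(p,[[x,13-30-0+q,96] for x in(-46,-14)])),1).tolist() for c in(T,S)])
for th in (1.35,1.42,1.5): print(th,[np.round(proj(c,b2w(p,[lidpt(th,185,10,157),lidpt(th,185,10,-85)])),1).tolist() for c in(T,S)])
crop(T,"tc",185,150,145,110,5); crop(S,"sc",195,65,125,180,3)
E
```

```text
[ 5.27067802e+02  4.43959744e+01 -2.20037372e-01] [ 1.1  0.8  0.9  2.9  0.7  0.9 -1.   0.3  0.5 -0.7 -0.1 -1.8  2.7 -1.2]
0 tabtop corners, T then S [[[260.2, 224.2], [262.8, 212.7]], [[229.1, 191.3], [243.2, 190.1]]]
12 tabtop corners, T then S [[[256.0, 223.2], [258.5, 211.8]], [[228.6, 188.0], [242.6, 186.8]]]
25 tabtop corners, T then S [[[251.3, 222.2], [253.8, 210.8]], [[228.1, 184.5], [241.9, 183.3]]]
1.35 [[[195.5, 160.1], [303.6, 184.1]], [[265.3, 73.3], [285.4, 127.8]]]
1.42 [[[196.8, 154.2], [304.9, 178.3]], [[270.8, 72.3], [292.1, 126.6]]]
1.5 [[[198.2, 147.6], [306.4, 171.7]], [[277.1, 71.6], [299.8, 125.6]]]
```

View pics/tc.png

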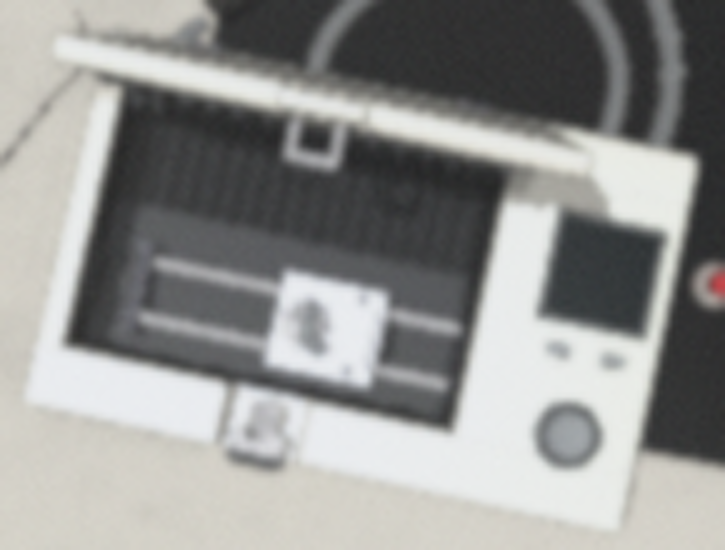

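View pics/sc.png

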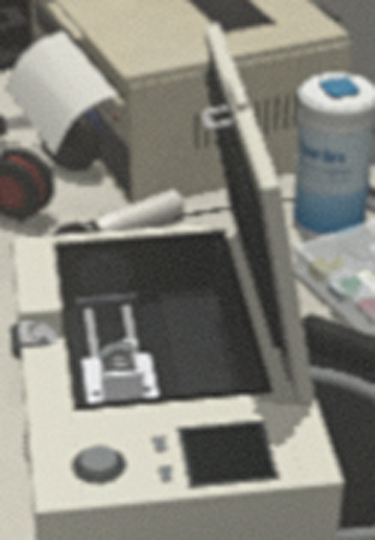

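Top crop: button at (568,433), deck corners at (617,528), (27,404) and (697,155), well corners at (453,430) and (68,345), and lid edge ends at (60,38) and (595,170). Side crop: button at (98,461), tab top edge at v≈372 (u 103–143), and lid near corner at (275,183).

```bash
python3 - <<'E'
from h import *
T,S=eyes.camera("top"),eyes.camera("side")
t=lambda a:(np.array(a,float)+.5)/5-.5+[185,150]
s=lambda a:(np.array(a,float)+.5)/3-.5+[195,65]
BT=[[-58,-126,114],[-105,-165,107],[-105,165,107],[105,-165,107],[-70,-65,107],[-70,150,107]]
tb=t([[568,433],[617,528],[27,404],[697,155],[453,430],[68,345]])
BS=[[-58,-126,114],[-105,-165,107],[105,-165,107],[-70,-65,107]]
sb=s([[98,461],[38,514],[341,482],[76,408]])
def r(a):
    p,q,th=a[:3],a[3]*1000,a[4]
    return np.r_[(proj(T,b2w(p,BT))-tb).ravel(),(proj(S,b2w(p,BS))-sb).ravel(),
     (proj(S,b2w(p,[[-46,-17+q,96],[-14,-17+q,96]]))-s([[103,372],[143,371]])).ravel(),
     (proj(T,b2w(p,[lidpt(th,185,10,157),lidpt(th,185,10,-85)]))-t([[60,38],[595,165]])).ravel(),
     (proj(S,b2w(p,[lidpt(th,185,10,-85)]))-s([[275,183]])).ravel()]
o=least_squares(r,[527,44,-.22,.01,1.37],loss="soft_l1");print(o.x,np.round(r(o.x),1))
json.dump(list(o.x),open("pose.json","w"))
p=o.x
for n,P in dict(tab=[-30,-17+p[3]*1000,84],btn=[-58,-126,114],lid=lidpt(p[4],160,10),hinge=[92,36,112]).items(): print(n,b2w(p,P).round())
yaw=np.degrees(p[2])
# IK checks: downward tool, different yaws (tool y along box x => yaw+90, or along box y => yaw)
for k in (-90,0,90,180):
  for n,P in dict(tab=[-30,-45,80],btn=[-58,-126,114],lidback=[185,36,260],liddown=[-60,36,122]).items():
    print(k,n,kinematics.ik(b2w(p,P)[0],[180,0,yaw+k]) is not None,end="; ")
E
```

```text
[ 5.28655291e+02  4.61291422e+01 -2.24182094e-01  6.04830991e-03
  1.36510348e+00] [ 0.1  0.8  0.3  1.9 -1.2 -0.1  0.5  0.9 -0.2  0.7 -1.   0.2  1.  -0.5
 -0.7 -0.2  2.   0.6  0.3  1.   0.3  0.3  1.  -0.5 -1.4  0.6 -0.4 -0.3
  0.8  1.3]
tab [[497.  42.  84.]]
btn [[444. -64. 114.]]
lid [[604.  66. 271.]]
hinge [[626.  61. 112.]]
-90 tab True; -90 btn True; -90 lidback True; -90 liddown True; 0 tab True; 0 btn True; 0 lidback True; 0 liddown True; 90 tab True; 90 btn True; 90 lidback True; 90 liddown True; 180 tab True; 180 btn True; 180 lidback True; 180 liddown True;
```

```bash
cat >> h.py <<'E'
p=json.load(open("pose.json")) if os.path.exists("pose.json") else None
yaw=np.degrees(p[2]); D=[180,0,yaw]
W=lambda *P:b2w(p,P)[0]
def w2b(v): return Rz(p[2]).T@(np.array(v)-[p[0],p[1],0])
def st(m=""):
    s=monitor.sense(); print(m,"t",round(s["time"],2),"box",w2b(s["eef_pos"]).round(1),"F",(Rz(p[2]).T@s["force"]).round(1))
E
python3 - <<'E'
from h import *
claw.move_gripper(0.0); st("shut")
ctrl.line_to([182,-702,400],max_speed=250)
ctrl.reach(W(-30,-38,400),D); st("above")
ctrl.line_to(W(-30,-38,125),max_speed=200); st("low")
c=eyes.camera("wrist"); cv2.imwrite("pics/w1.png",c["frame"][:,:,::-1])
S=eyes.camera("side"); crop(S,"s1",195,65,125,180,3)
E
```

```text
shut t 1.75 box [-171.7 -806.3  218.6] F [-0.4 -0.  -0.4]
above t 5.38 box [-29.7 -38.6 399.9] F [ 0.7 -0.1 -0. ]
low t 6.91 box [-29.6 -37.8 125.7] F [-0.7 -0.  -0. ]
```

View pics/w1.png

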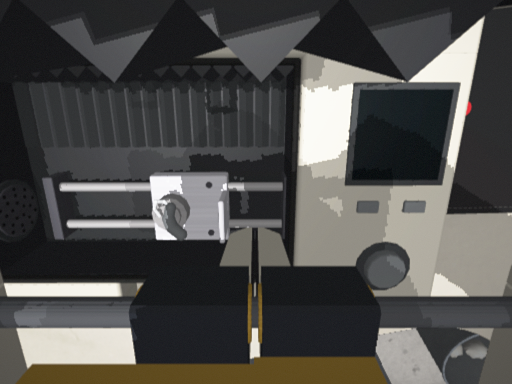

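View pics/s1.png

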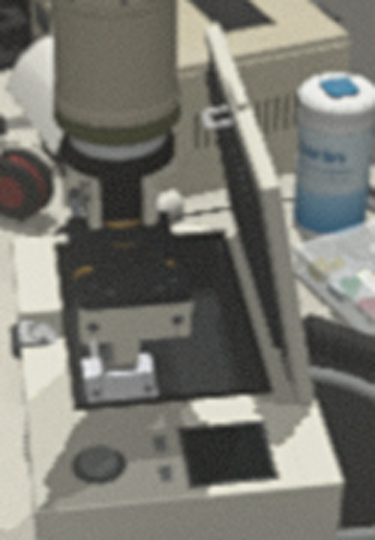

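The wrist view shows the tab upright at (222,187–238), right of the aid, and the shut fingertips ahead at (225–285,230), over the gap. I'll check the fit against the tab, then push.

```bash
python3 - <<'E'
from h import *
c=eyes.camera("wrist"); q=p[3]*1000
print("tab top", proj(c,b2w(p,[[-46,-17+q,96],[-14,-17+q,96]])).round(), "btn",proj(c,W(-58,-126,114)).round(),"tip",proj(c,W(-30,-38,125)).round(),"wall",proj(c,b2w(p,[[-20,-65,107],[75,-65,107]])).round())
E
```

```text
tab top [[215. 243.]
 [213. 201.]] btn [[384. 271.]] tip [[253. 241.]] wall [[294. 215.]
 [300.  58.]]
```

```bash
python3 - <<'E'
from h import *
ctrl.line_to(W(-30,-42,125),max_speed=60)
h=ctrl.line_to(W(-30,-42,79),max_speed=60,until_force=4); st(f"down {h}")
if not h:
    h=ctrl.line_to(W(-30,75,79),max_speed=30,until_force=6); st(f"push {h}")
c=eyes.camera("wrist"); cv2.imwrite("pics/w2.png",c["frame"][:,:,::-1])
E
```

```text
down False t 8.22 box [-29.9 -41.9  79.1] F [ 0.3  0.9 -0.5]
push True t 10.78 box [-30.3  42.9  78.7] F [-0.2 -0.8  1.7]
```

View pics/w2.png

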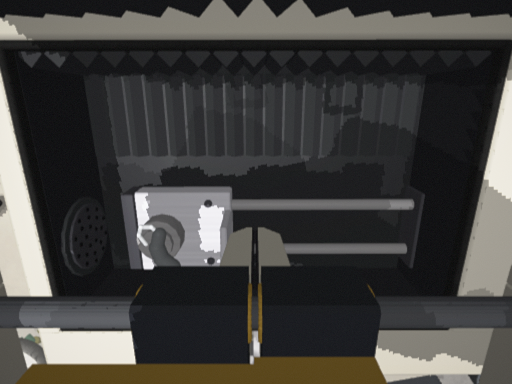

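The carriage's left side is now at the stop (u≈130), with the tip behind the tab. I'll confirm with a second gentle push, then back off and do the lid.

```bash
python3 - <<'E'
from h import *
h=ctrl.line_to(W(-30,60,79),max_speed=12,until_force=9); st(f"push2 {h}")
ctrl.pause(0.3); st("hold")
ctrl.line_to(W(-30,34,79),max_speed=60); st("back")
ctrl.line_to(W(-30,34,400),max_speed=250)
th=p[4]
ctrl.line_to(W(130,36,400),max_speed=200)
x,_,z=lidpt(th,165,10)
ctrl.line_to(W(x+60,36,z+90),max_speed=200)
ctrl.line_to(W(x+60,36,z),max_speed=150); st("behind")
h=ctrl.line_to(W(x+9,36,z),max_speed=80,until_force=4); st(f"touch {h}, lid face expected {x+7.5:.1f}")
S=eyes.camera("side"); crop(S,"s2",195,30,160,180,3)
E
```

```text
push2 True t 11.35 box [-30.9  42.7  78.3] F [-0.8  0.   0.1]
hold t 11.65 box [-31.1  42.5  78.1] F [-0.7 -1.1  0.6]
back t 11.94 box [-29.9  33.3  79. ] F [ 0.3 -0.   0.3]
behind t 15.4 box [128.7  36.5 276.8] F [-0.1  0.5  1. ]
touch False, lid face expected 75.6 t 16.18 box [ 77.5  35.9 275.8] F [ 0.3  1.  -0.8]
```

View pics/s2.png

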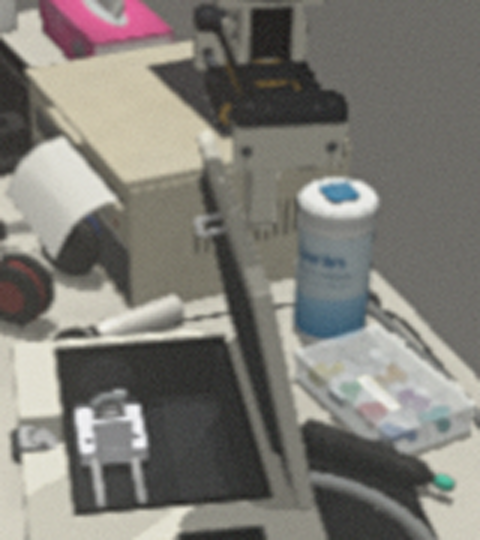

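The finger is behind the lid near its free edge, and the carriage now sits at the far end. Next I swing the lid over along the arc and press it.

```bash
python3 - <<'E'
from h import *
for th in np.linspace(p[4]-.1,.12,9):
    x,_,z=lidpt(th,163,10)
    h=ctrl.line_to(W(x+7.5,36,z),max_speed=110,until_force=20)
    st(f"{th:.2f} {h}")
    if h: break
else:
    x,_,z=lidpt(0,163,10)
    h=ctrl.line_to(W(x+7.5,36,114),max_speed=25,until_force=16); st(f"press {h}")
    ctrl.pause(.3); st("held")
E
```

```text
1.27 False t 16.54 box [ 60.   36.  270.4] F [0.4 0.2 0.1]
1.12 False t 16.9 box [ 38.2  36.  263.4] F [1.  0.9 0.4]
0.98 False t 17.26 box [ 17.3  36.  253.1] F [ 0.2 -0.2  0.4]
0.84 False t 17.62 box [ -2.   36.  239.8] F [-0.3 -0.6  1.6]
0.69 False t 17.98 box [-19.2  36.1 224. ] F [-0.4 -1.2  0.6]
0.55 False t 18.33 box [-34.   36.  205.9] F [-0.7 -0.7  1.3]
0.41 False t 18.69 box [-46.1  36.  185.8] F [-0.9 -0.6  1.7]
0.26 False t 19.05 box [-55.1  36.  164.3] F [-0.9 -0.8  2.2]
0.12 False t 19.41 box [-61.   36.  141.8] F [-0.3  0.3  2.3]
press True t 20.02 box [-62.4  36.  129.6] F [-0.1  0.4  2.7]
held t 20.32 box [-62.4  36.  130. ] F [0.9 1.1 2.6]
```

```bash
python3 - <<'E'
from h import *
h=ctrl.line_to(W(-63.5,36,114),max_speed=25,until_force=30); st(f"press {h}")
ctrl.pause(.3); st("held")
S=eyes.camera("side"); crop(S,"s3",195,65,125,180,3)
E
```

```text
press True t 20.8 box [-63.2  36.  120.3] F [-2.8 -1.5 16.3]
held t 21.1 box [-63.1  36.  120.3] F [-2.6 -1.5 17.9]
```

View pics/s3.png

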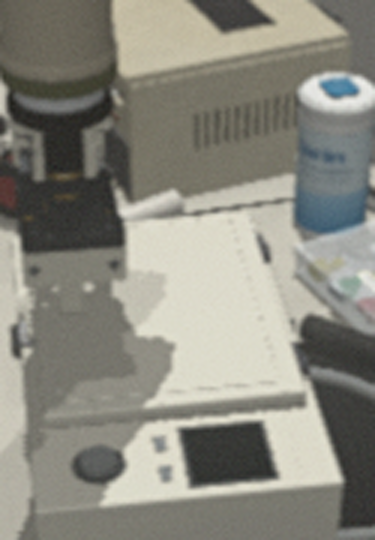

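The lid lies flat under the finger at z 120, which is its stop. I'll release it and look again before pressing the button.

```bash
python3 - <<'E'
from h import *
ctrl.line_to(W(-63.5,36,135),max_speed=30); st("up")
ctrl.line_to(W(-63.5,36,180),max_speed=150)
ctrl.line_to(W(-61,-126,180),max_speed=200)
ctrl.pause(.3); st()
S=eyes.camera("side"); crop(S,"s4",195,65,125,180,3)
print(proj(S,b2w(p,[lidpt(0,185,10,-85),lidpt(.1,185,10,-85)])))
E
```

```text
up t 21.81 box [-63.5  35.9 135. ] F [ 0.6  0.2 -0. ]
 t 23.52 box [ -61.  -125.3  180. ] F [ 0.6 -1.1 -0.4]
[[209.75779048 203.34389078]
 [210.15073553 196.52578772]]
```

View pics/s4.png

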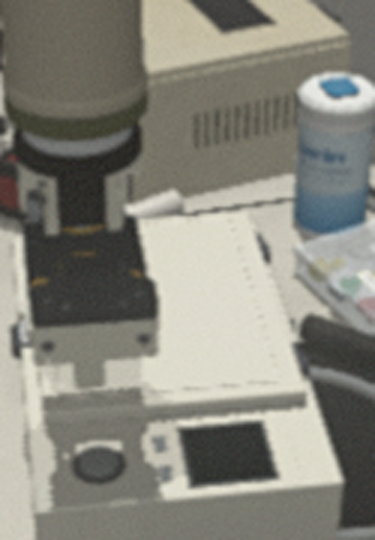

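The lid stays shut after release: its right edge at (45–305,395–412) has not moved. Pressing the button.

```bash
python3 - <<'E'
from h import *
ctrl.line_to(W(-57,-126,122),max_speed=120); st()
h=ctrl.line_to(W(-57,-126,106),max_speed=20,until_force=10); st(f"press {h}")
ctrl.pause(.4); st("held")
E
```

```text
t 24.2 box [ -57.  -125.8  122.2] F [ 0.6 -1.  -0.1]
press True t 24.8 box [ -56.7 -126.1  110.6] F [-2.4 -1.1 12.1]
held t 25.2 box [ -56.7 -126.1  110.7] F [-1.3 -1.  10.8]
```

```bash
python3 - <<'E'
from h import *
ctrl.line_to(W(-57,-126,250),max_speed=120); ctrl.pause(.5); st()
print(order.job_done())
E
```

```text
t 27.02 box [ -57.  -126.   249.9] F [0.3 0.9 0. ]
the job is handed in; nothing more can be done
None
```

I handed the job in at about 27 s. The carriage is against its stop, the lid stayed shut when released, and the start button was pressed to its end and let go. No verdict came back.

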